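Set up the still life for the drawing class

ROBOT

A 6-joint arm with a two-finger parallel gripper is mounted at the origin on the work surface. World frame = base frame: x ahead of the robot, y to its left, z up, the work surface at z = 0. Lengths are in m, angles in degrees, forces in N, time in s.
With the tool pointing down it reaches from about 0.375 to 0.9 m from the base axis. Payload 3.1 kg.
Tool frame: the origin (TCP) lies on the centre line of the jaws, within the pads' length; the fingertips stand 17 mm ahead of it and the grasp point (between the pads) lies 2 mm behind it; z points along the fingers, y is the line along which they close (so a half turn about z gives the same grasp; the last joint's range is limited). The gripper opens to 87 mm and grips with 3 to 60 N. Pads are 19 mm wide; open, the fingers measure 117 mm over their backs; the gripper's body (75 mm by 190 mm) begins 51 mm behind the grasp point.
Start: joints at [53.944, 30.224, 82.088, -0, 67.689, -10.227], TCP at [0.272, 0.563, 0.24] pointing down, gripper open.
Joint ranges: [-176.69, 176.69], [-43.24, 126.21], [12.49, 139.97], [-82, 262], [0, 151.66], [-163.58, 163.58]. Speed limits (degrees/s): [159.86, 159.86, 180, 180, 180, 180].

INTERFACE

Orientations are given as a 3x3 rotation matrix whose columns are the frame's x, y, z axes.
In Python, from rig import bot, imaging, finder gives the robot as it stands. The module is installed in compiled form; this text tells all that it offers.
- The arm moves only by the tool play_rows, never from a script. Its argument "motion" is a list that holds one entry, the list of rows, each a list of 6 numbers: the shift along the tool's x, y, z in normalised numbers (1 is 50 cm), then the turn, a rotation vector about the tool's x, y, z in shares of 180 degrees (1.0 is 180 degrees). In form: [[[dx, dy, dz, wx, wy, wz], ...]]. A call has 1 to 8 rows; each row is the pose to reach, as a shift and turn from the pose commanded when the call began, along the tool's axes at that moment; what a row does not reach only later rows make up. A row lasts 1/12 s, in which the tool goes at most 41.7 mm and 7.16 degrees, less where a joint would pass 70% of its speed; a pose out of reach is approached as far as the arm can. A call with a gripper value outside its range is refused whole. "fingers" is the finger opening in m, from 0 to 0.087, set as the call begins (left out, the last holds). The fingers move at their own pace and stop on an object; the grip force is fixed at half the most. Time passes only in rows, so rows that repeat a pose let the fingers close. It gives the time, the measured TCP pose, the force, the opening and the grip force at its end, in the units of the state.
- bot.read_state(): the state, without advancing time (a new reading comes with each control period).
- imaging.capture(name): name is "scene" or "top"; returns a dict with "frame" (400x640x3 uint8, red, green, blue), "camera_matrix" (3x3 intrinsics, pixels), "k1" (the pictures are not rectified: a ray, as slopes to the right and down, at radius r is drawn at 1 + k1 r^2 times it, then the intrinsics apply), "R" (3x3) and "t" (3): a world point X has camera coordinates R X + t. Camera axes: x right, y down, z forward; pixel columns grow to the right and rows downward; lengths in m; the calibration is good to about 2 mm. A picture is of the moment at which its call begins. There is no depth.
- bot.hand_in(): hands the job in; it is judged then, once.
Trained networks look in the newest picture that a camera, given by its name, has taken for a name from the list of things; names that differ only in an ending like _2 or _b are one class to them, and where a whole thing is asked for, a point or a joint stands for the part that bears it (a point fixed in the world has none). Each returns a list of dicts, best first, with "confidence" (0 to 1); they miss things now and then, are a little off and sometimes report something else, mostly with a low value. They report only what shows in the picture. A call takes as long as a camera call.
- finder.recognise(camera, name): "at" ([x, y, z] in m, in world coordinates, good to about 4 mm: the middle of the surface that is visible of it).
- finder.outline_of(camera, name): "pixels" (400x640 bool, what is visible of it).
The state is a dict: "time_s": time; "joint_positions": joint angles; "qvel": joint speeds; "tau": joint torques, N m; "position": TCP position; "tcp_rot": TCP orientation; "force": force on the tool from outside, world axes, zero at the start; "moment": the same for the moment, N m; "opening": opening from 0.0 (shut) to 1.0 (fully open); "grasp_force": force on a finger pad.
Only numpy, scipy, OpenCV 4.12 (cv2) and the standard library are available. Lean on these libraries where they do the work, as an engineer would, in place of code of your own. Each camera call takes 0.05 s, during which the arm holds its last target. There are 200 camera calls.

TASK

Set up the still life on the plywood board: stand the squat plaster drum in the middle of the square plinth and the white cup upright in the middle of the drum's top; stand the hexagonal plaster prism on the board exactly midway between the plinth and the fruit bowl; and stand the stoneware bottle on the board directly behind the fruit bowl (from the bowl's middle straight towards the board's back rail), a finger's width clear of the bowl. Everything stands upright, knock nothing over, and leave the small pyramid, the eraser and the paint pot where they are.

Things in the scene. Friction and masses are not known exactly. Their poses are not given: they have to be found in the camera images.
- board: fixed plywood board on the table, 260 deep (x), 380 wide (y), 12 thick, with a dark rail 20 deep, 20 high above the board along its back edge. Origin: at table height under the point midway between plinth and bowl; the board reaches 90 in front, 170 behind, 190 to each side of it. +x points to the back (rail, away from the robot), +y to the left; turned up to 0.2 rad from the robot's x
- plinth: fixed square dark wood plinth, 90 x 90, 20 high, on the board 120 to the left or to the right of the board's middle (it changes places with the fruit bowl). Origin: centre of its underside (12 above the table); z up
- fruit_bowl: fixed round terracotta bowl with three fruits, 110 across at the rim, rim 34 high, fruit up to 70 high, on the board 240 from the plinth (centre to centre). Origin: centre of its underside, on the board's top; x and y are parallel to the board's, +x to the board's back
- drum: loose squat white plaster cylinder, 56 across, 40 high, about 0.15 kg, starting upright on the table beside the board. Origin: centre of its underside; z is its axis, up
- cup: loose small white ceramic cup without handle, open upwards, 52 across at the rim, 46 high, walls 4, narrower at the foot, about 0.09 kg, starting upright on the table beside the board. Origin: centre of its underside; z up
- prism: loose white plaster hexagonal prism standing on end, 40 across the flats (46 across the corners), 70 high, about 0.15 kg, on the table beside the board. Origin: centre of its underside; z up; two of its flats face +y and -y of its own frame, the others every 60 degrees
- bottle: loose small brown stoneware bottle, body 50 across up to 46 high, then a shoulder narrowing to a neck 20 across (from 60 up), lip 26 across, 80 high in all, about 0.14 kg, starting upright on the table beside the board. Origin: centre of its underside; z up
- pyramid: bystander, to be left alone: loose small plaster pyramid, square base 44 wide, 45 high, on the board 105 behind the board's origin, in the middle of the board's width. Origin: centre of its underside
- eraser: bystander, to be left alone: loose eraser 22 x 48 x 12 high, on the board about 65 in front of the board's origin. Origin: centre of its underside, long side along its y
- paint_pot: bystander, to be left alone: loose round black paint pot, 72 across, 48 high, on the table well to the left of the board. Origin: centre of its underside

How it is judged (in metres and radians):
At the end, for the whole second after the job is handed in: Drum on the plinth within 12 mm of centre; cup on the drum within 10 mm; prism on the board within 15 mm (each way) of midway between plinth and bowl; bottle on the board behind the bowl, 3 to 45 mm clear, within 15 mm sideways; all upright (0.12 rad), at rest (z of drum in the frame of plinth between 0.014 and 0.026 m and horizontal distance between drum and plinth below 0.012 m and z of cup in the frame of drum between 0.034 and 0.046 m and horizontal distance between cup and drum below 0.01 m and x of prism in the frame of board between -0.015 and 0.015 m and y of prism in the frame of board between -0.015 and 0.015 m and z of prism in the frame of board between 0.006 and 0.018 m and x of bottle in the frame of fruit_bowl between 0.083 and 0.125 m and y of bottle in the frame of fruit_bowl between -0.015 and 0.015 m and z of bottle in the frame of fruit_bowl between -0.006 and 0.006 m and angle between each of drum, cup, prism, bottle's own z axis and vertical below 0.12 rad and linear speed of each of drum, cup, prism, bottle below 0.02 m/s); the robot touches nothing.
It fails at once if one of the four pieces is knocked over (tilted more than 60 degrees) (angle between any of drum, cup, prism, bottle's own z axis and vertical above 1.05 rad).
It fails at once if the plaster pyramid is moved by more than 15 mm (distance of pyramid from where it was at the start of the episode above 0.015 m).
It fails at once if the eraser is moved by more than 15 mm (distance of eraser from where it was at the start of the episode above 0.015 m).
It fails at once if the paint pot is moved by more than 15 mm (distance of paint_pot from where it was at the start of the episode above 0.015 m).
It also fails if it takes over 120 s, if anything falls off the work surface, if the arm or the gripper's body presses on something with over 40 N, if the wrist force passes 120 N, or if a joint passes its speed limit or range.

## Working session

There is one attempt and no reset: what is moved stays moved. The work goes in short steps, Python scripts to look and compute and a tool call to move; the robot and the scene stay as the last step left them, time stands still between calls to the robot, and variables do not carry over. Pictures are saved under pics/ and viewed, at most 14 in all, crops included, and the job is handed in when it is done.

Besides the shell and the picture viewer there is one more tool, called as a command line: name --argument value ..., lists and objects as JSON in quotes. play_rows: Moves the arm, as the interface text tells. Its arguments: {"type":"object","properties":{"motion":{"type":"array"},"fingers":{"type":"number"}},"required":["motion"]}

```bash
mkdir -p pics
cat > h.py <<'E'
import numpy as np, cv2
from rig import bot, imaging, finder
def ray(c,uv):
    K=np.array(c["camera_matrix"]);k=c["k1"];R=np.array(c["R"]);t=np.array(c["t"])
    uv=np.atleast_2d(uv).astype(float)
    d=cv2.undistortPoints(uv[:,None],K,np.array([k,0,0,0,0.]))[:,0]
    D=np.c_[d,np.ones(len(d))]@R
    return -R.T@t,D
def onz(c,uv,z):
    o,D=ray(c,uv); return o+D*((z-o[2])/D[:,2])[:,None]
def proj(c,X):
    return cv2.projectPoints(np.atleast_2d(X).astype(float),cv2.Rodrigues(np.array(c["R"]))[0],np.array(c["t"]),np.array(c["camera_matrix"]),np.array([c["k1"],0,0,0,0.]))[0][:,0]
def save(c,n): cv2.imwrite("pics/"+n,cv2.cvtColor(c["frame"],cv2.COLOR_RGB2BGR))
E
python3 - <<'E'
from h import *
np.set_printoptions(precision=4,suppress=True)
print({k:v for k,v in bot.read_state().items()})
for n in("scene","top"):
    c=imaging.capture(n);save(c,n+"0.png");print(n,-np.array(c["R"]).T@c["t"])
    for o in "board plinth fruit_bowl drum cup prism bottle pyramid eraser paint_pot".split():
        print(o,[(np.round(d["at"],4).tolist(),round(d["confidence"],2)) for d in finder.recognise(n,o)][:3])
E
```

```text
{'time_s': 0.0, 'joint_positions': array([ 53.9444,  30.2776,  82.1561,  -0.0004,  67.6884, -10.2294]), 'qvel': array([ 0.0163, -0.0023, -0.0166,  0.0618,  0.0138, -0.0502]), 'tau': array([  0.0014, -44.0053, -17.659 ,   0.0634,   0.0583,  -0.0002]), 'position': array([0.2719, 0.562 , 0.2386]), 'tcp_rot': array([[-0.9001,  0.4356, -0.0012],
       [ 0.4356,  0.9001, -0.0017],
       [ 0.0004, -0.0021, -1.    ]]), 'force': array([-0.6579, -0.4768,  0.4216]), 'moment': array([-0.0392,  0.0322,  0.0275]), 'grasp_force': 0.0, 'opening': 1.0004126186256097}
scene [ 1.3665 -0.1006  0.8157]
board [([0.5691, -0.0327, 0.0128], 0.62)]
plinth [([0.4931, 0.0931, 0.0349], 0.96), ([0.602, -0.0312, 0.0243], 0.42)]
fruit_bowl [([0.5007, -0.1487, 0.0564], 0.69)]
drum [([0.4567, 0.3495, 0.0361], 0.96)]
cup [([0.4326, -0.3363, 0.0307], 0.95), ([0.5215, 0.4752, 0.0496], 0.26)]
prism [([0.6052, 0.3271, 0.0431], 0.7), ([0.4335, -0.3333, 0.0294], 0.55)]
bottle [([0.6052, -0.3513, 0.0532], 0.9), ([0.571, -0.0341, 0.0111], 0.41)]
pyramid [([0.6011, -0.0303, 0.0235], 0.84)]
eraser [([0.6005, -0.0297, 0.0249], 0.73)]
paint_pot [([0.52, 0.4772, 0.0467], 0.78)]
top [0.3703 0.0619 1.3003]
board [([0.5449, -0.0212, 0.0131], 0.88)]
plinth [([0.4779, 0.0947, 0.0299], 0.63)]
fruit_bowl [([0.4792, -0.145, 0.0592], 0.73)]
drum [([0.4381, 0.3547, 0.0413], 0.57)]
cup [([0.4212, -0.339, 0.026], 0.89)]
prism [([0.5879, 0.3301, 0.0635], 0.55)]
bottle [([0.5867, -0.3489, 0.053], 0.94)]
pyramid [([0.5815, -0.0271, 0.0286], 0.52)]
eraser [([0.4087, -0.0253, 0.0264], 0.49)]
paint_pot [([0.5051, 0.4853, 0.0438], 0.86)]
```

View pics/top0.png

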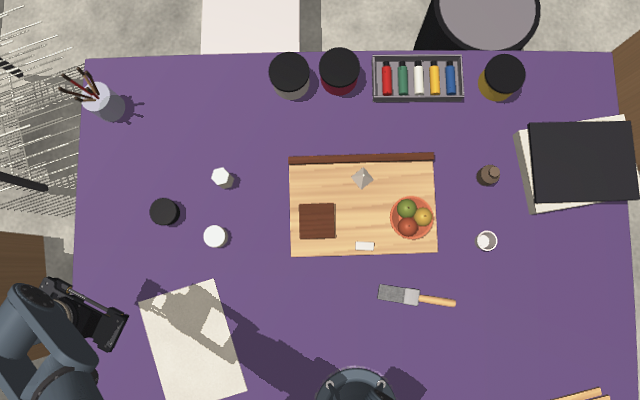

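View pics/scene0.png

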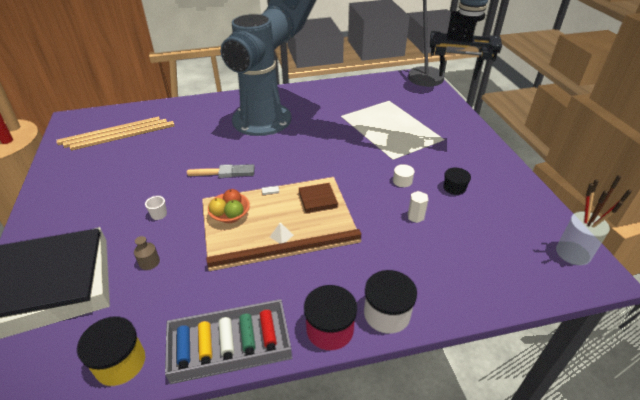

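```bash
cat >> h.py <<'E'
from scipy.optimize import least_squares
a=np.linspace(0,2*np.pi,48,endpoint=False)
def rings(l): return np.vstack([np.c_[r*np.cos(a),r*np.sin(a),0*a+z] for z,r in l])
def box(w,d,z0,z1): return np.array([[sx*w/2,sy*d/2,z] for sx in(-1,1) for sy in(-1,1) for z in(z0,z1)])
h6=np.deg2rad(30+60*np.arange(6))
hexa=np.vstack([np.c_[.0231*np.sin(h6+np.pi/6),.0231*np.cos(h6+np.pi/6),0*h6+z] for z in(0,.07)])
# corners at +-x: flats face +-y
hexa=np.vstack([np.c_[.0231*np.cos(np.deg2rad(60*np.arange(6))),.0231*np.sin(np.deg2rad(60*np.arange(6))),np.full(6,z)] for z in(0,.07)])
M=dict(drum=(rings([(0,.028),(.04,.028)]),0),cup=(rings([(0,.018),(.046,.026)]),0),prism=(hexa,0),
 bottle=(rings([(0,.025),(.046,.025),(.06,.01),(.08,.013)]),0),plinth=(box(.09,.09,0,.02),.012),board=(box(.26,.38,0,.012)+[.04,0,0],0),
 bowl_rim=(rings([(.034,.055)]),.012),paint_pot=(rings([(0,.036),(.048,.036)]),0),pyramid=(np.vstack([box(.044,.044,0,0),[[0,0,.045]]]),.012),eraser=(box(.022,.048,0,.012),.012))
def place(name,x,y,yaw=0,z=None):
    P,z0=M[name]; z0=z0 if z is None else z; c,s=np.cos(yaw),np.sin(yaw)
    return np.c_[c*P[:,0]-s*P[:,1]+x,s*P[:,0]+c*P[:,1]+y,P[:,2]+z0]
def hullmask(c,X):
    h=cv2.convexHull(proj(c,X).astype(np.float32))
    m=np.zeros((1600,2560),np.uint8); cv2.fillConvexPoly(m,np.round((h+.5)*4-.5).astype(np.int32),1)
    return cv2.resize(m.astype(np.float32),(640,400),interpolation=cv2.INTER_AREA)
def outl(cam,name):
    r=finder.outline_of(cam,name); return (np.array(r[0]["pixels"]),r[0]["confidence"]) if r else (None,0)
from scipy.optimize import minimize
def fit(name,obs,x0,yaw=None,z=None):
    # obs: list of (capture, mask)
    def cost(p):
        X=place(name,p[0],p[1],(np.deg2rad(p[2]*1000) if yaw is None else yaw),z)
        return sum((1-np.minimum(hm,m).sum()/np.maximum(hm,m).sum()) for c,m in obs for hm in [hullmask(c,X)])
    n=len(x0); S=np.vstack([x0]+[np.array(x0)+.01*np.eye(n)[i] for i in range(n)])
    r=minimize(cost,x0,method="Nelder-Mead",options=dict(initial_simplex=S,xatol=1e-4,fatol=1e-5))
    return r.x,r.fun/len(obs)
E
cat > m.py <<'E'
from h import *
cs={n:imaging.capture(n) for n in("scene","top")}
G=dict(plinth=(.478,.095),drum=(.438,.355),cup=(.421,-.339),prism=(.588,.33),bottle=(.587,-.349),board=(.5,-.025),paint_pot=(.505,.48),fruit_bowl=(.48,-.145),pyramid=(.59,-.03),eraser=(.41,-.025))
for o,g in G.items():
    obs={n:outl(n,o) for n in cs}; n_="bowl_rim" if o=="fruit_bowl" else o
    out=[]
    for S in(["scene"],["top"],["scene","top"]):
        ob=[(cs[s],obs[s][0].astype(np.float32)) for s in S if obs[s][0] is not None]
        if not ob: continue
        x0=list(g)+([.004] if o in("plinth","board","prism","eraser","pyramid") else [])
        x,f=fit(n_,ob,x0,yaw=None if len(x0)==3 else 0)
        out.append((S[0][0]+str(len(ob)),np.round(x*1000,1).tolist(),round(f,3)))
    print(o,[round(obs[n][1],2) for n in cs],out)
E
python3 m.py
```

```text
plinth [0.64, 0] [('s1', [482.2, 94.0, 0.4], np.float64(0.069)), ('s1', [482.2, 94.0, 0.4], np.float64(0.069))]
drum [0.8, 0] [('s1', [443.0, 354.5], np.float64(0.071)), ('s1', [443.0, 354.5], np.float64(0.071))]
cup [0.91, 0.8] [('s1', [425.8, -336.5], np.float64(0.06)), ('t1', [419.9, -333.6], np.float64(0.062)), ('s2', [420.6, -334.8], np.float64(0.124))]
prism [0.76, 0.8] [('s1', [592.6, 334.0, 1.4], np.float64(0.075)), ('t1', [589.0, 336.5, 12.5], np.float64(0.09)), ('s2', [589.9, 336.2, 8.6], np.float64(0.096))]
bottle [0.66, 0.81] [('s1', [594.7, -353.8], np.float64(0.068)), ('t1', [588.6, -351.4], np.float64(0.121)), ('s2', [591.5, -354.0], np.float64(0.13))]
board [0.67, 0.74] [('s1', [483.3, -26.3, 1.2], np.float64(0.267)), ('t1', [481.0, -25.6, 1.1], np.float64(0.234)), ('s2', [482.1, -24.9, 1.0], np.float64(0.251))]
paint_pot [0.68, 0.8] [('s1', [503.2, 489.9], np.float64(0.123)), ('t1', [506.1, 489.9], np.float64(0.129)), ('s2', [504.8, 489.9], np.float64(0.129))]
fruit_bowl [0.81, 0.58] [('s1', [490.6, -145.1], np.float64(0.132)), ('t1', [482.0, -145.3], np.float64(0.037)), ('s2', [484.0, -145.5], np.float64(0.107))]
pyramid [0.63, 0.85] [('s1', [591.4, -25.2, 31.7], np.float64(0.135)), ('t1', [588.5, -23.4, 36.4], np.float64(0.07)), ('s2', [589.1, -23.9, 36.6], np.float64(0.129))]
eraser [0.68, 0.6] [('s1', [416.3, -27.0, -2.2], np.float64(0.109)), ('t1', [411.1, -25.4, -0.8], np.float64(0.053)), ('s2', [411.3, -26.4, -0.4], np.float64(0.136))]
```

Careful with the scale: shifts go in shares of 50 cm and turns go in shares of 180 degrees. That gives: -0.193 m / 0.5 = -0.386, -0.033 m / 0.5 = -0.066, -25.8 degrees / 180 = -0.1433.

play_rows --motion '[[[-0.08, -0.014, 0, 0, 0, -0.0333], [-0.16, -0.028, 0, 0, 0, -0.0667], [-0.24, -0.042, 0, 0, 0, -0.1], [-0.32, -0.056, 0, 0, 0, -0.1333], [-0.386, -0.066, 0, 0, 0, -0.1433], [-0.386, -0.066, 0, 0, 0, -0.1433]]]' --fingers 0.087

```text
time_s: 2.7
position: [0.4377, 0.4452, 0.2397]
tcp_rot: [[-1.0, 0.006, 0.004], [0.006, 1.0, -0.001], [-0.004, -0.001, -1.0]]
force: [1.0, 1.3, -0.9]
opening: 0.996
grasp_force: 0.0
```

play_rows --motion '[[[0, 0, 0, 0, 0, 0], [0, 0, 0, 0, 0, 0], [0, 0, 0, 0, 0, 0]]]'

```text
time_s: 2.95
position: [0.4304, 0.4493, 0.2394]
tcp_rot: [[-1.0, -0.0, -0.001], [-0.0, 1.0, -0.0], [0.001, -0.0, -1.0]]
force: [-0.9, 0.5, -0.2]
opening: 0.995
grasp_force: 0.0
```

Run:
```python
from h import *
cs={n:imaging.capture(n) for n in("scene","top")}
for o,g in dict(drum=(.441,.355),plinth=(.48,.095),prism=(.59,.335)).items():
  for n in cs:
    m,cf=outl(n,o)
    if m is None: print(o,n,None);continue
    for y in ([0,10] if o=="prism" else [0]):
      x0=list(g)
      x,f=fit(o,[(cs[n],m.astype(np.float32))],x0,yaw=np.deg2rad(y)); print(o,n,cf,x,f,m.sum())
    if o=="prism":
      for y in range(-30,30,5):
        print(y,round(fit(o,[(cs[n],m.astype(np.float32))],x0,yaw=np.deg2rad(y))[1],3),end=' ')
c=cs["top"];cv2.imwrite("pics/p1.png",cv2.resize(cv2.cvtColor(c["frame"][140:270,130:450],cv2.COLOR_RGB2BGR),(800,325),interpolation=cv2.INTER_CUBIC))
s=bot.read_state();print(s["position"],s["time_s"])
```

```text
drum scene 0.82 [0.44340862 0.35260151] 0.06662702560424805 400
drum top 0.73 [0.44134017 0.35572626] 0.08853733539581299 411
plinth scene 0.62 [0.48  0.095] 1.0 475
plinth top 0.79 [0.47696756 0.09549685] 0.031245410442352295 1259
prism scene None
prism top 0.78 [0.58907159 0.33642853] 0.08752262592315674 329
prism top 0.78 [0.589626   0.33651113] 0.09232419729232788 329
-30 0.074 -25 0.062 -20 0.051 -15 0.063 -10 0.073 -5 0.083 0 0.088 5 0.09 10 0.092 15 0.091 20 0.089 25 0.083 [0.43116267 0.44910911 0.23959513] 3.35
```

View pics/p1.png

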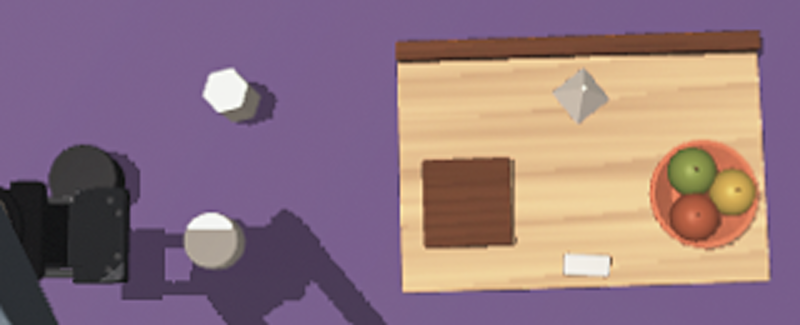

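In the tool's units: -0.159 m / 0.5 = -0.318, -0.12 m / 0.5 = -0.24, 20 degrees / 180 = 0.1111.

play_rows --motion '[[[-0.06, -0.044, 0.04, 0, 0, 0.0278], [-0.12, -0.088, 0.08, 0, 0, 0.0556], [-0.18, -0.132, 0.12, 0, 0, 0.0833], [-0.24, -0.176, 0.16, 0, 0, 0.1111], [-0.29, -0.208, 0.2, 0, 0, 0.1111], [-0.318, -0.228, 0.24, 0, 0, 0.1111], [-0.318, -0.228, 0.24, 0, 0, 0.1111], [-0.318, -0.228, 0.24, 0, 0, 0.1111]]]'

```text
time_s: 4.02
position: [0.5902, 0.3336, 0.1179]
tcp_rot: [[-0.939, 0.345, -0.004], [0.345, 0.939, -0.001], [0.003, -0.002, -1.0]]
force: [-0.6, 0.8, 0.0]
opening: 1.003
grasp_force: 0.0
```

In the tool's units: 0.075 m / 0.5 = 0.15, 0.06 m / 0.5 = 0.12.

play_rows --motion '[[[0, 0, 0.04, 0, 0, 0], [0, 0, 0.08, 0, 0, 0], [0, 0, 0.12, 0, 0, 0], [0, 0, 0.15, 0, 0, 0], [0, 0, 0.15, 0, 0, 0], [0, 0, 0.15, 0, 0, 0]]]'

```text
time_s: 4.52
position: [0.5895, 0.3359, 0.0452]
tcp_rot: [[-0.94, 0.341, -0.0], [0.341, 0.94, 0.0], [0.0, -0.0, -1.0]]
force: [-0.2, 0.1, 0.6]
opening: 0.997
grasp_force: 0.0
```

play_rows --motion '[[[0, 0, 0, 0, 0, 0], [0, 0, 0, 0, 0, 0], [0, 0, 0, 0, 0, 0], [0, 0, 0, 0, 0, 0], [0, 0, 0, 0, 0, 0], [0, 0, 0, 0, 0, 0], [0, 0, 0, 0, 0, 0], [0, 0, 0, 0, 0, 0]]]' --fingers 0.03

```text
time_s: 5.18
position: [0.5906, 0.3346, 0.0446]
tcp_rot: [[-0.939, 0.343, 0.0], [0.343, 0.939, 0.0], [-0.0, 0.0, -1.0]]
force: [0.9, 1.6, 0.4]
opening: 0.481
grasp_force: 0.6
```

In the tool's units: -0.12 m / 0.5 = -0.24, -0.11 m / 0.5 = -0.22, -20 degrees / 180 = -0.1111.

play_rows --motion '[[[0, 0, 0, 0, 0, 0], [0, 0, 0, 0, 0, 0], [0, 0, 0, 0, 0, 0], [0, 0, -0.04, 0, 0, 0], [0, 0, -0.1, 0, 0, -0.0278], [0, 0, -0.16, 0, 0, -0.0556], [0, 0, -0.22, 0, 0, -0.0889], [0, 0, -0.24, 0, 0, -0.1111]]]'

```text
time_s: 5.85
position: [0.5927, 0.3355, 0.1692]
tcp_rot: [[-1.0, -0.004, 0.007], [-0.004, 1.0, 0.003], [-0.007, 0.002, -1.0]]
force: [1.0, 0.9, -1.7]
opening: 0.461
grasp_force: 29.3
```

In the tool's units: -0.26 m / 0.5 = -0.52, -0.235 m / 0.5 = -0.47.

play_rows --motion '[[[0.02, -0.05, 0, 0, 0, 0], [0.04, -0.12, 0, 0, 0, 0], [0.06, -0.19, 0, 0, 0, 0], [0.08, -0.26, 0, 0, 0, 0], [0.1, -0.33, 0, 0, 0, 0], [0.12, -0.4, 0, 0, 0, 0], [0.14, -0.47, 0, 0, 0, 0], [0.16, -0.52, 0, 0, 0, 0]]]'

```text
time_s: 6.52
position: [0.5094, 0.0723, 0.1644]
tcp_rot: [[-1.0, 0.001, -0.001], [0.001, 1.0, -0.001], [0.001, -0.001, -1.0]]
force: [0.3, -0.2, -1.0]
opening: 0.462
grasp_force: 29.3
```

In the tool's units: -0.1 m / 0.5 = -0.2, -0.09 m / 0.5 = -0.18.

play_rows --motion '[[[0.02, -0.06, 0, 0, 0, 0], [0.04, -0.12, 0, 0, 0, 0], [0.052, -0.18, 0, 0, 0, 0], [0.056, -0.2, 0, 0, 0, 0], [0.056, -0.2, 0, 0, 0, 0], [0.056, -0.2, 0, 0, 0, 0], [0.056, -0.2, 0, 0, 0, 0], [0.056, -0.2, 0, 0, 0, 0]]]'

```text
time_s: 7.18
position: [0.4826, -0.0239, 0.1645]
tcp_rot: [[-1.0, -0.001, -0.0], [-0.001, 1.0, 0.0], [0.0, 0.0, -1.0]]
force: [0.1, -0.3, -1.8]
opening: 0.464
grasp_force: 29.3
```

Run:
```python
from h import *
s=bot.read_state();print(s["position"],s["force"],s["opening"],s["grasp_force"])
cs={n:imaging.capture(n) for n in("scene","top")}
c=cs["top"];A=cv2.resize(c["frame"][130:270,270:460],(570,420))
c=cs["scene"];B=cv2.resize(c["frame"][150:270,190:370],(630,420))[:,:230*0+600]
cv2.imwrite("pics/p2.png",cv2.cvtColor(cv2.resize(np.hstack([A,B]),(800,287)),cv2.COLOR_RGB2BGR))
```

```text
[ 0.48255133 -0.02392478  0.16450393] [ 0.13663378 -0.26540501 -1.81808205] 0.4643754671443447 29.310813230965778
```

View pics/p2.png

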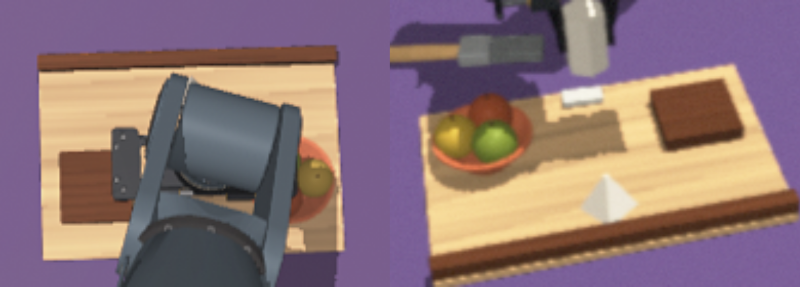

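In the tool's units: 0.107 m / 0.5 = 0.214, 0.06 m / 0.5 = 0.12.

play_rows --motion '[[[0, 0, 0.06, 0, 0, 0], [0, 0, 0.12, 0, 0, 0], [0, 0, 0.17, 0, 0, 0], [0, 0, 0.194, 0, 0, 0], [0, 0, 0.206, 0, 0, 0], [0, 0, 0.214, 0, 0, 0], [0, 0, 0.214, 0, 0, 0], [0, 0, 0.214, 0, 0, 0]]]'

```text
time_s: 7.95
position: [0.4831, -0.0251, 0.0581]
tcp_rot: [[-1.0, -0.0, 0.001], [-0.0, 1.0, -0.0], [-0.001, -0.0, -1.0]]
force: [-0.3, -0.1, -1.9]
opening: 0.462
grasp_force: 29.3
```

In the tool's units: -0.12 m / 0.5 = -0.24, -0.09 m / 0.5 = -0.18.

play_rows --motion '[[[0, 0, 0, 0, 0, 0], [0, 0, 0, 0, 0, 0], [0, 0, 0, 0, 0, 0], [0, 0, 0, 0, 0, 0], [0, 0, -0.04, 0, 0, 0], [0, 0, -0.1, 0, 0, 0], [0, 0, -0.18, 0, 0, 0], [0, 0, -0.24, 0, 0, 0]]]' --fingers 0.062

```text
time_s: 8.62
position: [0.4824, -0.0253, 0.1798]
tcp_rot: [[-1.0, 0.001, 0.001], [0.001, 1.0, -0.0], [-0.001, -0.0, -1.0]]
force: [0.9, -0.0, 0.4]
opening: 0.713
grasp_force: 0.0
```

In the tool's units: -0.26 m / 0.5 = -0.52, -0.025 m / 0.5 = -0.05.

play_rows --motion '[[[-0.02, -0.05, 0, 0, 0, 0], [-0.04, -0.12, 0, 0, 0, 0], [-0.06, -0.19, 0, 0, 0, 0], [-0.08, -0.26, 0, 0, 0, 0], [-0.1, -0.33, 0, 0, 0, 0], [-0.12, -0.4, 0, 0, 0, 0], [-0.14, -0.47, 0, 0, 0, 0], [-0.16, -0.52, 0, 0, 0, 0]]]' --fingers 0.087

```text
time_s: 9.28
position: [0.5624, -0.2887, 0.1779]
tcp_rot: [[-1.0, 0.002, 0.001], [0.002, 1.0, -0.002], [-0.001, -0.002, -1.0]]
force: [0.5, 0.1, 0.5]
opening: 0.997
grasp_force: 0.0
```

In the tool's units: -0.0675 m / 0.5 = -0.135, -0.055 m / 0.5 = -0.11.

play_rows --motion '[[[-0.03, -0.06, 0.02, 0, 0, 0], [-0.059, -0.11, 0.04, 0, 0, 0], [-0.059, -0.135, 0.076, 0, 0, 0], [-0.059, -0.135, 0.076, 0, 0, 0], [-0.059, -0.135, 0.076, 0, 0, 0]]]'

```text
time_s: 9.7
position: [0.5904, -0.3525, 0.1381]
tcp_rot: [[-1.0, 0.002, -0.003], [0.002, 1.0, 0.003], [0.003, 0.003, -1.0]]
force: [-0.4, 0.7, 0.4]
opening: 0.999
grasp_force: 0.0
```

Run:
```python
from h import *
s=bot.read_state();print(s["position"])
cs={n:imaging.capture(n) for n in("scene","top")}
for n in cs:
    m,cf=outl(n,"prism")
    if m is None: continue
    print(n,cf,m.sum(),fit("prism",[(cs[n],m.astype(np.float32))],[.482,-.025],yaw=0,z=.012))
    for o,nm in(("eraser","eraser"),("pyramid","pyramid")):
        m,cf=outl(n,o)
        if m is not None: print(o,fit(nm,[(cs[n],m.astype(np.float32))],dict(eraser=[.411,-.026],pyramid=[.589,-.024])[o],yaw=0 if o=="eraser" else .6))
c=cs["scene"];A=cv2.resize(c["frame"][150:300,120:370],(800,480));cv2.imwrite("pics/p3.png",cv2.cvtColor(A,cv2.COLOR_RGB2BGR))
```

```text
[ 0.59037802 -0.35250637  0.13806919]
scene 0.8 443 (array([ 0.48744403, -0.02366394]), np.float64(0.058006227016448975))
pyramid (array([ 0.59114595, -0.0252536 ]), np.float64(0.11548882722854614))
top 0.59 276 (array([ 0.48110667, -0.02332958]), np.float64(0.06093031167984009))
eraser (array([ 0.41225 , -0.006625]), np.float64(0.6920842528343201))
pyramid (array([ 0.58823134, -0.02539206]), np.float64(0.07327312231063843))
```

View pics/p3.png

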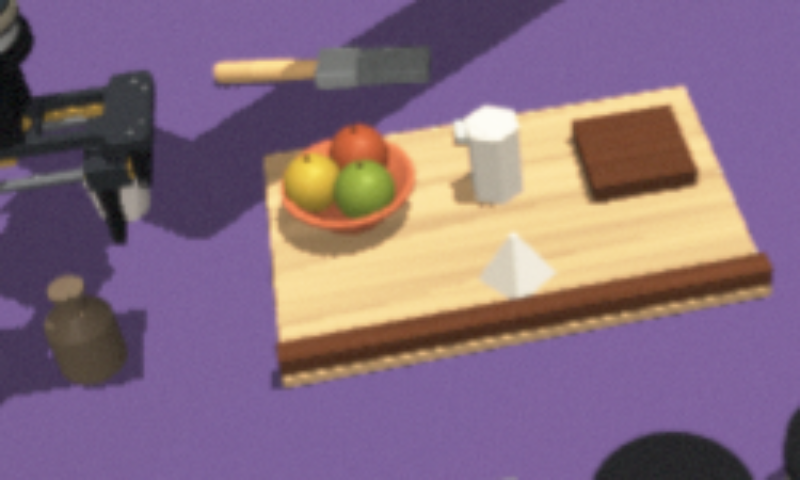

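In the tool's units: 0.102 m / 0.5 = 0.204, -0.002 m / 0.5 = -0.004.

play_rows --motion '[[[0.003, -0.004, 0.04, 0, 0, 0], [0.003, -0.004, 0.09, 0, 0, 0], [0.003, -0.004, 0.14, 0, 0, 0], [0.003, -0.004, 0.18, 0, 0, 0], [0.003, -0.004, 0.204, 0, 0, 0], [0.003, -0.004, 0.204, 0, 0, 0]]]'

```text
time_s: 10.6
position: [0.5886, -0.3533, 0.0347]
tcp_rot: [[-1.0, 0.0, -0.004], [0.0, 1.0, 0.004], [0.004, 0.004, -1.0]]
force: [-1.2, -0.2, -0.9]
opening: 1.005
grasp_force: 0.0
```

play_rows --motion '[[[0, 0, 0, 0, 0, 0], [0, 0, 0, 0, 0, 0], [0, 0, 0, 0, 0, 0], [0, 0, 0, 0, 0, 0], [0, 0, 0, 0, 0, 0], [0, 0, 0, 0, 0, 0], [0, 0, 0, 0, 0, 0], [0, 0, 0, 0, 0, 0]]]' --fingers 0.035

```text
time_s: 11.27
position: [0.5904, -0.3549, 0.0381]
tcp_rot: [[-1.0, 0.0, 0.0], [0.0, 1.0, -0.0], [-0.0, -0.0, -1.0]]
force: [0.5, 1.1, 1.9]
opening: 0.568
grasp_force: 30.0
```

In the tool's units: -0.13 m / 0.5 = -0.26, -0.11 m / 0.5 = -0.22.

play_rows --motion '[[[0, 0, 0, 0, 0, 0], [0, 0, 0, 0, 0, 0], [0, 0, -0.04, 0, 0, 0], [0, 0, -0.1, 0, 0, 0], [0, 0, -0.16, 0, 0, 0], [0, 0, -0.22, 0, 0, 0], [0, 0, -0.26, 0, 0, 0], [0, 0, -0.26, 0, 0, 0]]]'

```text
time_s: 11.93
position: [0.5926, -0.3568, 0.1726]
tcp_rot: [[-1.0, 0.0, 0.007], [0.0, 1.0, -0.006], [-0.007, -0.006, -1.0]]
force: [0.4, -1.0, -0.9]
opening: 0.566
grasp_force: 30.0
```

In the tool's units: 0.2095 m / 0.5 = 0.419, 0.13 m / 0.5 = 0.26.

play_rows --motion '[[[0, 0.05, 0, 0, 0, 0], [0, 0.12, 0, 0, 0, 0], [0, 0.19, 0, 0, 0, 0], [0.004, 0.26, 0, 0, 0, 0], [0.004, 0.33, 0, 0, 0, 0], [0.004, 0.39, 0, 0, 0, 0], [0.004, 0.419, 0, 0, 0, 0], [0.004, 0.419, 0, 0, 0, 0]]]'

```text
time_s: 12.6
position: [0.5868, -0.1413, 0.1659]
tcp_rot: [[-1.0, -0.003, -0.004], [-0.003, 1.0, 0.003], [0.004, 0.003, -1.0]]
force: [0.4, -0.7, -2.0]
opening: 0.567
grasp_force: 30.0
```

play_rows --motion '[[[0, 0, 0, 0, 0, 0], [0, 0, 0.06, 0, 0, 0], [0, 0, 0.12, 0, 0, 0], [0, 0, 0.18, 0, 0, 0], [0, 0, 0.212, 0, 0, 0], [0, 0, 0.226, 0, 0, 0], [0, 0, 0.234, 0, 0, 0], [0, 0, 0.234, 0, 0, 0]]]'

```text
time_s: 13.27
position: [0.5882, -0.1469, 0.0508]
tcp_rot: [[-1.0, 0.002, -0.001], [0.002, 1.0, -0.0], [0.001, -0.0, -1.0]]
force: [-0.3, -0.3, -1.4]
opening: 0.565
grasp_force: 30.0
```

In the tool's units: -0.13 m / 0.5 = -0.26, -0.09 m / 0.5 = -0.18.

play_rows --motion '[[[0, 0, 0, 0, 0, 0], [0, 0, 0, 0, 0, 0], [0, 0, 0, 0, 0, 0], [0, 0, 0, 0, 0, 0], [0, 0, -0.04, 0, 0, 0], [0, 0, -0.1, 0, 0, 0], [0, 0, -0.18, 0, 0, 0], [0, 0, -0.26, 0, 0, 0]]]' --fingers 0.072

```text
time_s: 13.93
position: [0.5876, -0.145, 0.1813]
tcp_rot: [[-1.0, 0.0, -0.002], [0.0, 1.0, 0.001], [0.002, 0.001, -1.0]]
force: [1.0, -0.0, 0.1]
opening: 0.825
grasp_force: 0.0
```

In the tool's units: 0.265 m / 0.5 = 0.53, 0.235 m / 0.5 = 0.47.

play_rows --motion '[[[0.016, 0.05, 0, 0, 0, 0], [0.036, 0.12, 0, 0, 0, 0], [0.056, 0.19, 0, 0, 0, 0], [0.076, 0.26, 0, 0, 0, 0], [0.096, 0.33, 0, 0, 0, 0], [0.116, 0.4, 0, 0, 0, 0], [0.136, 0.47, 0, 0, 0, 0], [0.156, 0.53, 0, 0, 0, 0]]]' --fingers 0.087

```text
time_s: 14.6
position: [0.5098, 0.1218, 0.181]
tcp_rot: [[-1.0, 0.0, 0.001], [0.0, 1.0, 0.0], [-0.001, 0.0, -1.0]]
force: [0.2, 0.3, 0.0]
opening: 1.001
grasp_force: 0.0
```

In the tool's units: 0.2325 m / 0.5 = 0.465, 0.225 m / 0.5 = 0.45.

play_rows --motion '[[[0.02, 0.06, 0, 0, 0, 0], [0.04, 0.13, 0, 0, 0, 0], [0.06, 0.2, 0, 0, 0, 0], [0.08, 0.27, 0, 0, 0, 0], [0.1, 0.34, 0, 0, 0, 0], [0.12, 0.41, 0.02, 0, 0, 0], [0.139, 0.45, 0.06, 0, 0, 0], [0.139, 0.465, 0.12, 0, 0, 0]]]'

```text
time_s: 15.27
position: [0.4409, 0.3567, 0.1226]
tcp_rot: [[-1.0, -0.004, 0.006], [-0.004, 1.0, 0.004], [-0.006, 0.004, -1.0]]
force: [-0.6, -0.7, -1.4]
opening: 1.002
grasp_force: 0.0
```

Run:
```python
from h import *
s=bot.read_state();print(s["position"])
cs={n:imaging.capture(n) for n in("scene","top")}
for n in cs:
  for o,g,z,yaw in(("bottle",[.588,-.145],.012,0),("prism",[.482,-.025],.012,0),("pyramid",[.589,-.024],None,.6),("eraser",[.411,-.026],None,0),("plinth",[.478,.094],None,.015),("drum",[.44,.353],None,0),("cup",[.421,-.336],None,0)):
    m,cf=outl(n,o)
    if m is None: print(n,o,None);continue
    x,f=fit(o,[(cs[n],m.astype(np.float32))],g,yaw=yaw,z=z);print(n,o,round(cf,2),np.round(x*1000,1),round(f,2))
c=cs["top"];A=cv2.resize(c["frame"][130:270,180:460],(800,400));cv2.imwrite("pics/p4.png",cv2.cvtColor(A,cv2.COLOR_RGB2BGR))
```

```text
[0.44091191 0.35669533 0.12258651]
scene bottle 0.72 [ 593.9 -145.6] 0.11
scene prism 0.91 [487.4 -25.3] 0.09
scene pyramid 0.78 [591.2 -25. ] 0.1
scene eraser None
scene plinth 0.89 [481.2  94.5] 0.07
scene drum 0.86 [443.9 353.3] 0.1
scene cup 0.61 [ 426.1 -336.8] 0.06
top bottle 0.22 [ 588. -145.] 1.0
top prism 0.69 [480.4 -23.2] 0.11
top pyramid 0.77 [587.8 -25.3] 0.1
top eraser 0.52 [411.1 -25.3] 0.11
top plinth 0.73 [476.5  95.6] 0.04
top drum None
top cup 0.72 [ 421.1 -334.7] 0.06
```

View pics/p4.png

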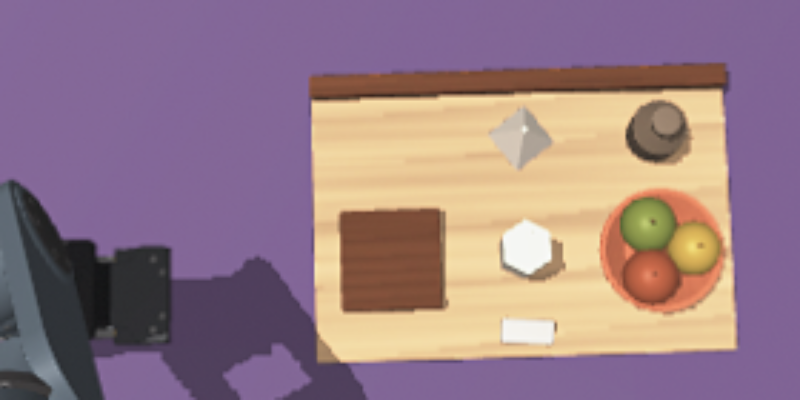

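play_rows --motion '[[[0, 0.002, 0, 0, 0, 0], [0, 0.002, 0.06, 0, 0, 0], [0, 0.002, 0.12, 0, 0, 0], [0, 0.002, 0.164, 0, 0, 0], [0, 0.002, 0.184, 0, 0, 0], [0, 0.002, 0.19, 0, 0, 0], [0, 0.002, 0.19, 0, 0, 0]]]'

```text
time_s: 16.65
position: [0.4409, 0.3532, 0.025]
tcp_rot: [[-1.0, 0.0, -0.001], [0.0, 1.0, -0.001], [0.001, -0.001, -1.0]]
force: [0.1, 0.5, -0.2]
opening: 0.999
grasp_force: 0.0
```

play_rows --motion '[[[0, 0, 0, 0, 0, 0], [0, 0, 0, 0, 0, 0], [0, 0, 0, 0, 0, 0], [0, 0, 0, 0, 0, 0], [0, 0, 0, 0, 0, 0], [0, 0, 0, 0, 0, 0], [0, 0, 0, 0, 0, 0], [0, 0, 0, 0, 0, 0]]]' --fingers 0.04

```text
time_s: 17.32
position: [0.4414, 0.3536, 0.0261]
tcp_rot: [[-1.0, 0.001, 0.001], [0.001, 1.0, 0.001], [-0.001, 0.001, -1.0]]
force: [-0.7, 0.7, 5.1]
opening: 0.636
grasp_force: 30.0
```

In the tool's units: -0.12 m / 0.5 = -0.24, -0.11 m / 0.5 = -0.22.

play_rows --motion '[[[0, 0, 0, 0, 0, 0], [0, 0, 0, 0, 0, 0], [0, 0, -0.04, 0, 0, 0], [0, 0, -0.1, 0, 0, 0], [0, 0, -0.16, 0, 0, 0], [0, 0, -0.22, 0, 0, 0], [0, 0, -0.24, 0, 0, 0], [0, 0, -0.24, 0, 0, 0]]]'

```text
time_s: 17.98
position: [0.4425, 0.354, 0.1478]
tcp_rot: [[-1.0, 0.0, 0.005], [0.0, 1.0, 0.002], [-0.005, 0.002, -1.0]]
force: [0.9, 0.8, -0.8]
opening: 0.64
grasp_force: 30.0
```

In the tool's units: -0.2595 m / 0.5 = -0.519, -0.0365 m / 0.5 = -0.073.

play_rows --motion '[[[-0.008, -0.06, 0, 0, 0, 0], [-0.02, -0.14, 0, 0, 0, 0], [-0.03, -0.22, 0, 0, 0, 0], [-0.04, -0.3, 0, 0, 0, 0], [-0.052, -0.38, 0, 0, 0, 0], [-0.064, -0.46, 0, 0, 0, 0], [-0.073, -0.5, 0, 0, 0, 0], [-0.073, -0.519, 0, 0, 0, 0]]]'

```text
time_s: 18.65
position: [0.4773, 0.0907, 0.1437]
tcp_rot: [[-1.0, 0.004, -0.003], [0.004, 1.0, -0.0], [0.003, -0.001, -1.0]]
force: [0.1, 0.1, -0.8]
opening: 0.638
grasp_force: 30.0
```

play_rows --motion '[[[0, 0, 0, 0, 0, 0], [0, 0, 0.04, 0, 0, 0], [0, 0, 0.1, 0, 0, 0], [0, 0, 0.14, 0, 0, 0], [0, 0, 0.16, 0, 0, 0], [0, 0, 0.174, 0, 0, 0], [0, 0, 0.174, 0, 0, 0], [0, 0, 0.174, 0, 0, 0]]]'

```text
time_s: 19.32
position: [0.4773, 0.0948, 0.0585]
tcp_rot: [[-1.0, -0.001, -0.0], [-0.001, 1.0, 0.0], [0.0, 0.0, -1.0]]
force: [0.9, -0.7, -0.0]
opening: 0.64
grasp_force: 30.0
```

In the tool's units: -0.12 m / 0.5 = -0.24, -0.09 m / 0.5 = -0.18.

play_rows --motion '[[[0, 0, 0, 0, 0, 0], [0, 0, 0, 0, 0, 0], [0, 0, 0, 0, 0, 0], [0, 0, 0, 0, 0, 0], [0, 0, -0.04, 0, 0, 0], [0, 0, -0.1, 0, 0, 0], [0, 0, -0.18, 0, 0, 0], [0, 0, -0.24, 0, 0, 0]]]' --fingers 0.075

```text
time_s: 19.98
position: [0.4775, 0.0937, 0.1807]
tcp_rot: [[-1.0, 0.001, 0.001], [0.001, 1.0, 0.0], [-0.001, 0.0, -1.0]]
force: [0.8, -0.1, -0.5]
opening: 0.861
grasp_force: 0.0
```

In the tool's units: -0.26 m / 0.5 = -0.52, -0.24 m / 0.5 = -0.48.

play_rows --motion '[[[0.008, -0.06, 0, 0, 0, 0], [0.018, -0.13, 0, 0, 0, 0], [0.028, -0.2, 0, 0, 0, 0], [0.038, -0.27, 0, 0, 0, 0], [0.048, -0.34, 0, 0, 0, 0], [0.058, -0.41, 0, 0, 0, 0], [0.068, -0.48, 0, 0, 0, 0], [0.072, -0.52, 0, 0, 0, 0]]]' --fingers 0.087

```text
time_s: 20.65
position: [0.441, -0.1698, 0.179]
tcp_rot: [[-1.0, 0.003, 0.001], [0.003, 1.0, -0.002], [-0.001, -0.002, -1.0]]
force: [0.0, -0.2, -0.2]
opening: 0.998
grasp_force: 0.0
```

In the tool's units: -0.1703 m / 0.5 = -0.3406, -0.16 m / 0.5 = -0.32.

play_rows --motion '[[[0.01, -0.06, 0, 0, 0, 0], [0.02, -0.13, 0, 0, 0, 0], [0.03, -0.2, 0, 0, 0, 0], [0.04, -0.27, 0.02, 0, 0, 0], [0.04, -0.32, 0.06, 0, 0, 0], [0.04, -0.3406, 0.12, 0, 0, 0], [0.04, -0.3406, 0.14, 0, 0, 0], [0.04, -0.3406, 0.14, 0, 0, 0]]]'

```text
time_s: 21.32
position: [0.4193, -0.3349, 0.1061]
tcp_rot: [[-1.0, 0.002, -0.004], [0.002, 1.0, 0.006], [0.004, 0.006, -1.0]]
force: [-0.8, 0.2, 0.2]
opening: 0.997
grasp_force: 0.0
```

Run:
```python
from h import *
s=bot.read_state();print(s["position"])
cs={n:imaging.capture(n) for n in("scene","top")}
for n in cs:
  for o,g,z,yaw in(("bottle",[.588,-.145],.012,0),("prism",[.482,-.025],.012,0),("drum",[.477,.094],.032,0),("cup",[.421,-.336],None,0),("plinth",[.477,.094],None,.015)):
    m,cf=outl(n,o)
    if m is None: print(n,o,None);continue
    x,f=fit(o,[(cs[n],m.astype(np.float32))],g,yaw=yaw,z=z);print(n,o,round(cf,2),np.round(x*1000,1),round(f,2))
A=np.hstack([cv2.resize(cs["top"]["frame"][150:260,280:450],(425,275)),cv2.resize(cs["scene"]["frame"][160:270,195:345],(375,275))])
cv2.imwrite("pics/p5.png",cv2.cvtColor(A,cv2.COLOR_RGB2BGR))
```

```text
[ 0.41927053 -0.33490343  0.10608953]
scene bottle 0.9 [ 593.9 -145.6] 0.07
scene prism 0.87 [484.3 -24.5] 0.08
scene drum 0.78 [479.9  95.3] 0.08
scene cup 0.89 [ 426.7 -337.8] 0.05
scene plinth 0.83 [480.4  94.6] 0.4
top bottle 0.82 [ 588.9 -145.4] 0.05
top prism 0.81 [482.2 -23.4] 0.05
top drum 0.59 [476.4  97.6] 0.05
top cup None
top plinth 0.92 [477.   95.9] 0.35
```

View pics/p5.png

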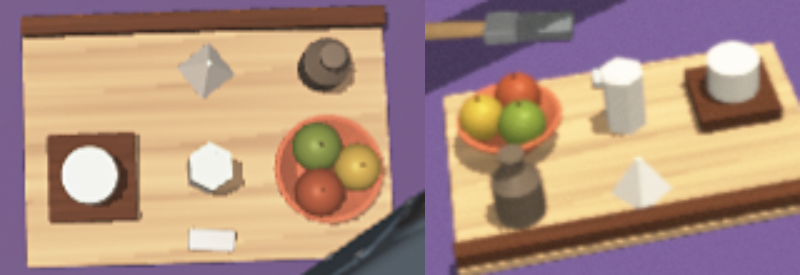

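In the tool's units: 0.069 m / 0.5 = 0.138, 0.06 m / 0.5 = 0.12.

play_rows --motion '[[[0, 0, 0, 0, 0, 0], [0, 0, 0.04, 0, 0, 0], [0, 0, 0.09, 0, 0, 0], [0, 0, 0.12, 0, 0, 0], [0, 0, 0.138, 0, 0, 0], [0, 0, 0.138, 0, 0, 0], [0, 0, 0.138, 0, 0, 0]]]'

```text
time_s: 22.5
position: [0.4212, -0.3365, 0.0394]
tcp_rot: [[-1.0, 0.001, -0.0], [0.001, 1.0, 0.001], [0.0, 0.001, -1.0]]
force: [-0.3, 0.1, -0.6]
opening: 0.999
grasp_force: 0.0
```

play_rows --motion '[[[0, 0, 0, 0, 0, 0], [0, 0, 0, 0, 0, 0], [0, 0, 0, 0, 0, 0], [0, 0, 0, 0, 0, 0], [0, 0, 0, 0, 0, 0], [0, 0, 0, 0, 0, 0], [0, 0, 0, 0, 0, 0], [0, 0, 0, 0, 0, 0]]]' --fingers 0.04

```text
time_s: 23.17
position: [0.4214, -0.3368, 0.0398]
tcp_rot: [[-1.0, 0.001, 0.0], [0.001, 1.0, -0.001], [-0.0, -0.001, -1.0]]
force: [0.1, -1.0, 1.7]
opening: 0.566
grasp_force: 29.7
```

In the tool's units: -0.15 m / 0.5 = -0.3, -0.12 m / 0.5 = -0.24.

play_rows --motion '[[[0, 0, 0, 0, 0, 0], [0, 0, -0.02, 0, 0, 0], [0, 0, -0.06, 0, 0, 0], [0, 0, -0.12, 0, 0, 0], [0, 0, -0.18, 0, 0, 0], [0, 0, -0.24, 0, 0, 0], [0, 0, -0.3, 0, 0, 0], [0, 0, -0.3, 0, 0, 0]]]'

```text
time_s: 23.83
position: [0.4235, -0.339, 0.1956]
tcp_rot: [[-1.0, 0.0, 0.007], [0.0, 1.0, -0.009], [-0.007, -0.009, -1.0]]
force: [1.0, -0.4, -2.3]
opening: 0.567
grasp_force: 29.9
```

Run:
```python
from h import *
c=imaging.capture("scene")
A=cv2.resize(c["frame"][120:260,90:290],(600,420));cv2.imwrite("pics/p6.png",cv2.cvtColor(A,cv2.COLOR_RGB2BGR))
```

```text
(no output)
```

View pics/p6.png

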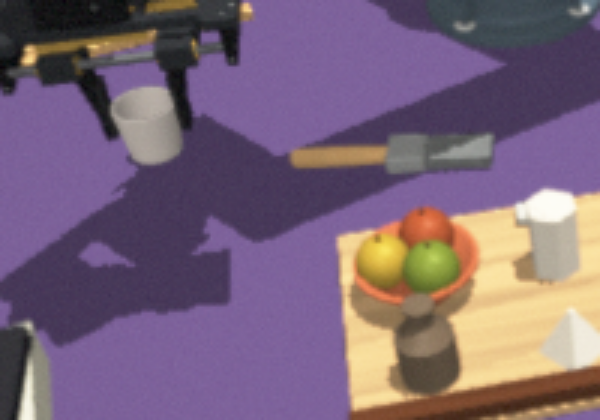

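In the tool's units: 0.24 m / 0.5 = 0.48, 0.19 m / 0.5 = 0.38.

play_rows --motion '[[[-0.006, 0.04, 0, 0, 0, 0], [-0.014, 0.1, 0, 0, 0, 0], [-0.022, 0.17, 0, 0, 0, 0], [-0.03, 0.24, 0, 0, 0, 0], [-0.04, 0.31, 0, 0, 0, 0], [-0.048, 0.38, 0, 0, 0, 0], [-0.056, 0.44, 0, 0, 0, 0], [-0.06, 0.48, 0, 0, 0, 0]]]'

```text
time_s: 24.55
position: [0.4495, -0.0931, 0.1883]
tcp_rot: [[-1.0, -0.001, -0.004], [-0.001, 1.0, 0.003], [0.004, 0.003, -1.0]]
force: [0.3, 0.4, -0.4]
opening: 0.564
grasp_force: 29.9
```

In the tool's units: 0.1908 m / 0.5 = 0.3816, -0.003 m / 0.5 = -0.006.

play_rows --motion '[[[-0.006, 0.06, 0, 0, 0, 0], [-0.014, 0.12, 0, 0, 0, 0], [-0.022, 0.19, 0, 0, 0, 0], [-0.032, 0.26, 0, 0, 0, 0], [-0.04, 0.32, 0, 0, 0, 0], [-0.047, 0.36, 0, 0, 0, 0], [-0.051, 0.3816, 0, 0, 0, 0], [-0.051, 0.3816, 0, 0, 0, 0]]]'

```text
time_s: 25.22
position: [0.4762, 0.096, 0.1886]
tcp_rot: [[-1.0, -0.003, -0.002], [-0.003, 1.0, 0.0], [0.002, 0.0, -1.0]]
force: [0.4, -0.5, -0.4]
opening: 0.567
grasp_force: 29.9
```

In the tool's units: 0.077 m / 0.5 = 0.154, 0.073 m / 0.5 = 0.146.

play_rows --motion '[[[0, 0, 0, 0, 0, 0], [0, 0, 0.04, 0, 0, 0], [0, 0, 0.08, 0, 0, 0], [0, 0, 0.116, 0, 0, 0], [0, 0, 0.136, 0, 0, 0], [0, 0, 0.146, 0, 0, 0], [0, 0, 0.154, 0, 0, 0], [0, 0, 0.154, 0, 0, 0]]]'

```text
time_s: 25.88
position: [0.477, 0.0932, 0.1123]
tcp_rot: [[-1.0, 0.002, -0.0], [0.002, 1.0, -0.0], [0.0, -0.0, -1.0]]
force: [0.2, -0.5, -0.7]
opening: 0.566
grasp_force: 29.9
```

play_rows --motion '[[[0, 0, 0, 0, 0, 0], [0, 0, 0, 0, 0, 0], [0, 0, 0, 0, 0, 0]]]'

```text
time_s: 26.13
position: [0.4773, 0.0942, 0.1131]
tcp_rot: [[-1.0, 0.001, 0.001], [0.001, 1.0, -0.0], [-0.001, -0.0, -1.0]]
force: [0.0, 0.1, -0.9]
opening: 0.563
grasp_force: 29.9
```

In the tool's units: 0.001 m / 0.5 = 0.002.

play_rows --motion '[[[0, 0, 0.002, 0, 0, 0], [0, 0, 0.002, 0, 0, 0], [0, 0, 0.002, 0, 0, 0]]]'

```text
time_s: 26.38
position: [0.4771, 0.0943, 0.1118]
tcp_rot: [[-1.0, 0.0, 0.001], [0.0, 1.0, -0.0], [-0.001, -0.0, -1.0]]
force: [0.4, -1.1, 0.8]
opening: 0.561
grasp_force: 29.8
```

In the tool's units: -0.09 m / 0.5 = -0.18, -0.05 m / 0.5 = -0.1.

play_rows --motion '[[[0, 0, 0, 0, 0, 0], [0, 0, 0, 0, 0, 0], [0, 0, 0, 0, 0, 0], [0, 0, 0, 0, 0, 0], [0, 0, 0, 0, 0, 0], [0, 0, -0.04, 0, 0, 0], [0, 0, -0.1, 0, 0, 0], [0, 0, -0.18, 0, 0, 0]]]' --fingers 0.075

```text
time_s: 27.05
position: [0.4749, 0.0942, 0.2004]
tcp_rot: [[-1.0, 0.001, -0.007], [0.001, 1.0, 0.0], [0.007, 0.0, -1.0]]
force: [1.4, 0.8, -0.4]
opening: 0.861
grasp_force: 0.0
```

play_rows --motion '[[[0, 0.06, -0.04, 0, 0, 0], [0, 0.14, -0.06, 0, 0, 0], [0, 0.22, -0.06, 0, 0, 0], [0, 0.3, -0.06, 0, 0, 0], [0, 0.38, -0.06, 0, 0, 0], [0, 0.44, -0.06, 0, 0, 0], [0, 0.48, -0.06, 0, 0, 0], [0, 0.48, -0.06, 0, 0, 0]]]'

```text
time_s: 27.72
position: [0.4767, 0.3382, 0.2315]
tcp_rot: [[-1.0, -0.004, 0.001], [-0.004, 1.0, 0.002], [-0.001, 0.002, -1.0]]
force: [-0.4, -0.5, -0.1]
opening: 0.862
grasp_force: 0.0
```

Run:
```python
from h import *
cs={n:imaging.capture(n) for n in("scene","top")}
for n in cs:
  for o,g,z,yaw in(("bottle",[.588,-.145],.012,0),("prism",[.482,-.025],.012,0),("drum",[.477,.094],.032,0),("cup",[.477,.094],.072,0),("pyramid",[.589,-.024],None,.6),("eraser",[.411,-.026],None,0),("paint_pot",[.504,.49],None,0)):
    m,cf=outl(n,o)
    if m is None: print(n,o,None);continue
    x,f=fit(o,[(cs[n],m.astype(np.float32))],g,yaw=yaw,z=z);print(n,o,round(cf,2),np.round(x*1000,1),round(f,2))
A=np.hstack([cv2.resize(cs["top"]["frame"][150:260,280:450],(425,275)),cv2.resize(cs["scene"]["frame"][160:270,195:345],(375,275))])
cv2.imwrite("pics/p7.png",cv2.cvtColor(A,cv2.COLOR_RGB2BGR))
```

```text
scene bottle 0.9 [ 592.7 -145.5] 0.13
scene prism 0.84 [486.  -23.7] 0.06
scene drum 0.65 [481.8  94.8] 0.39
scene cup 0.58 [482.9  93.2] 0.11
scene pyramid 0.55 [590.6 -23.9] 0.11
scene eraser 0.25 [411. -26.] 1.0
scene paint_pot 0.89 [503.1 487.9] 0.15
top bottle 0.74 [ 588.7 -145. ] 0.06
top prism 0.84 [481.  -23.3] 0.07
top drum 0.54 [477.  94.] 1.0
top cup 0.93 [475.6  95.4] 0.1
top pyramid 0.5 [587.3 -24.7] 0.16
top eraser 0.74 [411.2 -23.3] 0.1
top paint_pot None
```

View pics/p7.png

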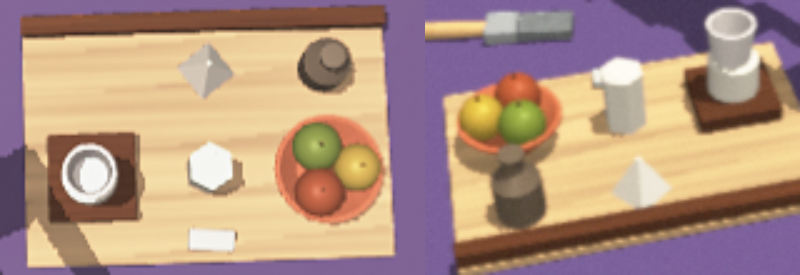

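The picture shows the cup standing upright on the drum at the middle of the plinth, and the prism and bottle in place. The bystanders have not moved, and all measured offsets are within a few mm.

```bash
python3 -c "
from rig import bot
print(bot.hand_in())"
```

```text
the job is handed in; nothing more can be done
None
```

I handed the job in at about 28 s: the drum and cup are stacked on the plinth, the prism is midway and the bottle is behind the bowl, all upright and within a few mm by the cameras; the hand-in call returned no verdict.

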